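# Sort the jars and slide boxes into the station's bins

## Robot

A 6-joint arm with a two-finger parallel gripper is mounted at the origin on the work surface. World frame = base frame: x ahead of the robot, y to its left, z up, the work surface at z = 0. Lengths are in mm, angles in rad, forces in N, time in s.
With the tool pointing down it reaches from about 350 to 800 mm from the base axis. Payload 7.3 kg.
Tool frame: the origin (TCP) lies at the very end of the fingers, on their centre line; the grasp point (between the pads) lies 19 mm behind it; z points along the fingers, y is the direction in which the jaws open and shut (so a half turn about z gives the same grasp; the last joint's range is limited). The gripper opens to 85 mm and grips with 20 to 120 N. Pads are 22 mm wide; open, the fingers measure 114 mm over their backs; the gripper's body (76 mm by 85 mm) begins 54 mm behind the grasp point. The pads swing forward as they close: fully open they stand 13 mm farther back than shut.
Start: joints at [1.146, 0.342, 1.524, -0, 1.275, -0.146], TCP at [144.466, 504.752, 231.322] pointing down, gripper open.
Joint ranges: [-2.53, 2.53], [-0.77, 2.02], [0.04, 2.7], [-1, 4.14], [0.28, 2.66], [-3.11, 3.11]. Speed limits (rad/s): [2.57, 2.57, 3.14, 3.14, 3.14, 3.14].

## Interface

Orientations are given as a unit quaternion [x, y, z, w].
In Python, from bench import ctrl, snapshot, calibration gives the robot as it stands.
- The arm moves only by the tool drive_tool, never from a script. Its argument "rows" is a list of rows, each a list of 3 entries, a list of its own where there are three numbers: the shift along the tool's x, y, z in units of 25 mm (1.0 is 25 mm), then the turn, a rotation vector about the tool's x, y, z in rad, then the closure, from 0 (fully open) to 1 (shut). A call has 1 to 10 rows; each row is the pose to reach, as a shift and turn from the pose commanded when the call began, along the tool's axes at that moment; what a row does not reach only later rows make up. A row lasts 1/12 s, in which the tool goes at most 41.7 mm and 7.16 degrees, less where a joint would pass 70% of its speed; a pose out of reach is approached as far as the arm can. A call with a gripper value outside its range is refused whole. The fingers move at their own pace and stop on an object; the grip force is fixed at half the most. Time passes only in rows, so rows that repeat a pose let the fingers close. It gives the time, the measured TCP pose, the force and the opening at its end, in the units of the state.
- ctrl.sense(): the state, without advancing time (a new reading comes with each control period).
- snapshot(name): name is "side" or "top"; returns the picture (400x640x3 uint8, blue, green, red); there is no depth.
- calibration(name): a dict with "camera_matrix" (3x3 intrinsics, pixels), "R" (3x3) and "t" (3): a world point X has camera coordinates R X + t. Camera axes: x right, y down, z forward; pixel columns grow to the right and rows downward; lengths in mm; the calibration is good to about 2 mm. A picture is of the moment at which its call begins. calibration takes no time and is no camera call.
- ctrl.hand_in(): hands the job in, once; it reports no verdict.
The state is a dict: "t": time; "joint_pos": joint angles; "dq": joint speeds; "effort": joint torques, N m; "tcp_pos": TCP position; "orientation": TCP orientation; "force": force on the tool from outside, world axes, zero at the start; "wrist_torque": the same for the moment, N m; "gripper_width": finger opening in mm.
Only numpy, scipy, OpenCV 4.12 (cv2) and the standard library are available. Lean on these libraries where they do the work, as an engineer would, in place of code of your own. Each camera call takes 0.05 s, during which the arm holds its last target. There are 200 camera calls.

## Task

Lever the lid of the covered bin up with the thin blade of the lid lifter and swing it fully open, upright or beyond; the lifter ends back on the bench, lying flat about where it was. Sort what is on the raised board by sliding it off sideways: both flat slide boxes into the bin that had the lid on, both round jars into the open bin. Never lift jars or boxes up off the board, and leave the bottles and the scoop alone.

Things in the scene. Friction and masses are not known exactly. Their poses are not given: they have to be found in the camera images.
- board: Raised sorting board, a fixed steel-topped block 220 mm deep (own x), 210 wide (own y), flat top 70 mm above the bench, no rim. The two bins stand against its left (+y) and right (-y) sides with its yaw (up to 9 degrees either way), centres 180 mm aside of and 15 mm behind its own; which bin is where changes. Origin: centre of its underside; own x points away from the robot.
- covered_bin: White fixed bin with a hinged aluminium lid, for the slide boxes: 250 mm deep (own x), 150 wide (own y), walls 4, rim 70 mm and inner floor 4 mm above the bench. A flat ledge, level with the rim and as wide as the bin, sticks out of its front wall from own x = -125 to -145 mm, top at 70 mm. Origin: centre of its underside; own x points away from the robot.
- open_bin: The same white bin without lid or ledge (250 x 150 x 70 mm, walls 4 mm): the place for the jars. Origin: centre of its underside; own x points away from the robot.
- lid (a joint): Angle of the covered bin's lid, rad: 0 shut (level), 1.57 upright, 1.8 at its stop. Plate 256 mm deep, 150 wide, 5 thick, no handle, hinged along the bin's far (+x) rim; stiff: stays where left, 2 to 3 N at the lip lift it. Shut, its underside is 78 mm above the bench: a gap 8 mm high over ledge and front rim, too low for fingers, open all along the front.
- lid_lip (a point): Middle of the lid's free front edge, on its underside; moves with the lid. Shut, it is 131 mm in front of the bin's centre, so that 14 mm of the ledge stick out before it.
- lid_hinge (a point): Middle of the hinge line (along the bin's own y), 125 mm behind the bin's centre, 78 mm above the bench; 256 mm from the lip.
- lifter: Lid lifter, 175 mm long, 130 g: black handle 100 mm long, 22 wide, 28 high; from the middle of its front end a level steel blade sticks out 75 mm, 30 wide, 3 thick (mid-plane 14 mm above the handle's underside). Lies flat on the bench left or right of the bins, blade away from the robot. Origin: centre of the handle's underside; own x points to the blade's tip.
- lifter_grip (a point): Place to hold the lifter: in the handle, 20 mm ahead of its middle, 14 mm above its underside.
- lifter_tip (a point): Middle of the blade's front edge, 105 mm ahead of lifter_grip at the same height.
- scoop: Spoon-shaped lab scoop, 160 mm long, lying on the bench at the opposite side to the lifter; bystander, not to be disturbed. Origin: underside.
- bottle_front: Amber glass bottle with a white cap, 36 mm across, 100 mm tall, standing; bystander, not to be disturbed. Origin: centre of its underside. It stands between the robot and the board.
- bottle_left: Amber glass bottle with a white cap, 36 mm across, 100 mm tall, standing; bystander, not to be disturbed. Origin: centre of its underside. Left side.
- bottle_right: Amber glass bottle with a white cap, 36 mm across, 100 mm tall, standing; bystander, not to be disturbed. Origin: centre of its underside. Right side.
- jar_a: Round white plastic jar, 46 mm across, 60 mm tall, 50 to 95 g, standing on the board. Both jars stand in one line across the board (along its y), 60 mm apart; each slide box lies in a line of its own; lines are 70 mm apart along the board's x, in changing order. Origin: centre of its underside.
- jar_a_center (a point): Middle of this jar, 30 mm above its underside.
- slidebox_a: Flat white plastic slide box, 40 mm (own x) by 85 mm (own y) by 22 mm high, 55 to 110 g, lying flat on the board, its length roughly across the board (within 9 degrees). Origin: centre of its underside.
- slidebox_a_center (a point): Middle of this slide box, 11 mm above its underside.
- jar_b: Round white plastic jar, 46 mm across, 60 mm tall, 50 to 95 g, standing on the board. Both jars stand in one line across the board (along its y), 60 mm apart; each slide box lies in a line of its own; lines are 70 mm apart along the board's x, in changing order. Origin: centre of its underside.
- jar_b_center (a point): Middle of this jar, 30 mm above its underside.
- slidebox_b: Flat white plastic slide box, 40 mm (own x) by 85 mm (own y) by 22 mm high, 55 to 110 g, lying flat on the board, its length roughly across the board (within 9 degrees). Origin: centre of its underside.
- slidebox_b_center (a point): Middle of this slide box, 11 mm above its underside.

How it is judged:
By the outcome, as a careful person would: the job done as asked, in the order asked, and still so for the second after the job is handed in, with the robot touching nothing.
It also fails if it takes over 72 s, if anything falls off the work surface, if the arm or the gripper's body presses on something with over 40 N, if the wrist force passes 120 N, or if a joint passes its speed limit or range.

## Working session

There is one attempt and no reset: what is moved stays moved. The work goes in short steps, Python scripts to look and compute and a tool call to move; the robot and the scene stay as the last step left them, time stands still between calls to the robot, and variables do not carry over. Pictures are saved under pics/ and viewed, about 8 in all and at most 12, crops included, and the job is handed in when it is done.

Besides the shell and the picture viewer there is one more tool, called after "Call:" by a JSON object that holds its "name" and its "arguments". drive_tool: Moves the arm, as the interface text tells. Its arguments: {"type":"object","properties":{"rows":{"type":"array","items":{"type":"array"}}},"required":["rows"]}

```bash
ls; mkdir -p pics; python3 - <<'E'
from bench import ctrl,snapshot,calibration
import cv2
for n in("top","side"):
    cv2.imwrite(f"pics/{n}0.png",snapshot(n)); c=calibration(n); print(n,c)
print(ctrl.sense())
E
```

```text
pics
top {'camera_matrix': array([[401.54724316,   0.        , 323.5079481 ],
       [  0.        , 401.54724316, 202.16537142],
       [  0.        ,   0.        ,   1.        ]]), 'R': array([[ 0.01162264, -0.99992609, -0.00356669],
       [-0.99549574, -0.01123536, -0.09413814],
       [ 0.09409111,  0.00464476, -0.99555276]]), 't': array([  20.70968979,  584.68554536, 1269.86526459])}
side {'camera_matrix': array([[493.84970503,   0.        , 321.62875247],
       [  0.        , 493.84970503, 197.91794094],
       [  0.        ,   0.        ,   1.        ]]), 'R': array([[ 0.83948234, -0.54317218, -0.01527694],
       [-0.36598658, -0.54441073, -0.75476538],
       [ 0.40165063,  0.63920336, -0.65581692]]), 't': array([-479.15625896,  289.04736638, 1020.95151902])}
{'t': 0.1, 'joint_pos': array([ 1.14598664e+00,  3.42678976e-01,  1.52491352e+00,  1.68457411e-05,
        1.27539177e+00, -1.46009687e-01]), 'dq': array([ 0.00075021, -0.00413156, -0.00177617,  0.00123636,  0.00112017,
       -0.00018966]), 'effort': array([ 1.34841226e-03, -4.34452307e+01, -2.46484888e+01, -3.17984523e-04,
        4.93878586e-03,  3.72830948e-05]), 'tcp_pos': array([144.31392413, 504.4116512 , 230.68477483]), 'orientation': array([ 1.38951363e-01,  9.90298962e-01, -6.65393063e-04, -2.03635941e-04]), 'force': array([-0.15850065, -0.40265946,  0.00488521]), 'wrist_torque': array([-0.01890676, -0.06020884, -0.04386874]), 'gripper_width': 85.40989245075426}
```

View pics/top0.png

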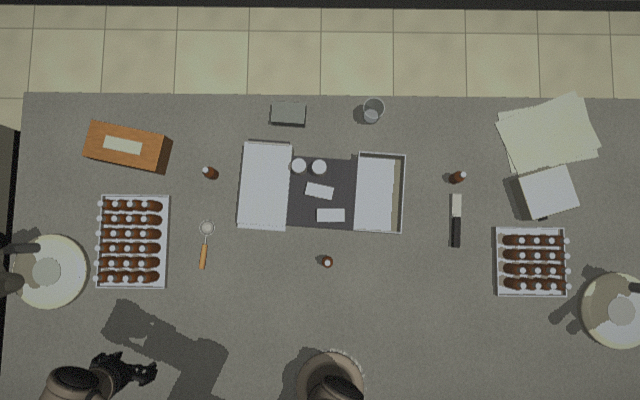

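View pics/side0.png

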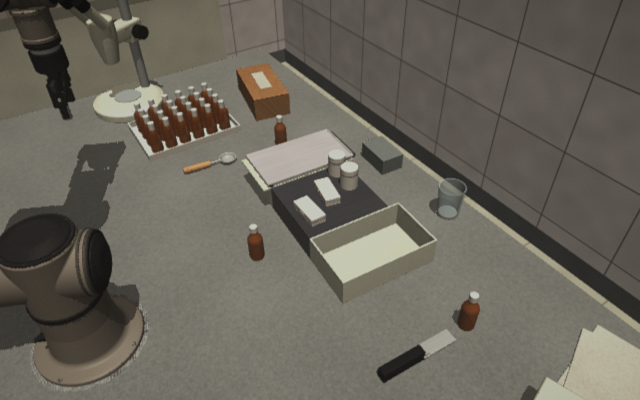

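The top view shows the covered bin on the left (+y, around 265,186), the open bin on the right (380,192), jars in the back line (299,165 and 319,167), and slide boxes at (319,190) and (330,215). The lifter lies on the right (456,220) with its blade pointing away. I'll measure these more precisely.

```bash
cat > h.py <<'E'
import numpy as np, cv2
from bench import ctrl,snapshot,calibration
def ray(n,u,v,z):
    c=calibration(n);K,R,t=c["camera_matrix"],c["R"],c["t"]
    C=-R.T@t; d=R.T@np.linalg.solve(K,[u,v,1.]); return (C+d*(z-C[2])/d[2])
def proj(n,X):
    c=calibration(n);p=c["camera_matrix"]@(c["R"]@np.asarray(X,float)+c["t"]);return p[:2]/p[2]
def crop(n,x0,y0,x1,y1,s,out,img=None):
    im=snapshot(n) if img is None else img
    cv2.imwrite(out,cv2.resize(im[y0:y1,x0:x1],None,fx=s,fy=s,interpolation=cv2.INTER_CUBIC)); return im
E
python3 - <<'E'
from h import *
im=cv2.imread("pics/top0.png")
a=cv2.resize(im[130:280,230:415],None,fx=4,fy=4,interpolation=cv2.INTER_CUBIC)
b=cv2.resize(im[155:255,430:480],None,fx=4,fy=4,interpolation=cv2.INTER_CUBIC)
cv2.imwrite("pics/c1.png",a); 
c=np.zeros((600,200,3),np.uint8);c[:400]=b
a=a[:, :600] if 0 else cv2.resize(a,(600,486))
cv2.imwrite("pics/c1.png",np.hstack([np.vstack([a,np.zeros((114,600,3),np.uint8)]),c]))
hsv=cv2.cvtColor(im,cv2.COLOR_BGR2HSV)
g=cv2.cvtColor(im,cv2.COLOR_BGR2GRAY)
m=((g>140)).astype(np.uint8)
n,l,s,ce=cv2.connectedComponentsWithStats(m)
for i in range(1,n):
    x,y,w,h,A=s[i]
    if A>20 and 190<x<480 and 120<y<290:
        p=np.argwhere(l==i)[:,::-1].astype(np.float32)
        print("bright",s[i],ce[i].round(1),cv2.minAreaRect(p))
m=((g<35)).astype(np.uint8)
n,l,s,ce=cv2.connectedComponentsWithStats(m)
for i in range(1,n):
    x,y,w,h,A=s[i]
    if A>20 and 190<x<480 and 120<y<290:
        p=np.argwhere(l==i)[:,::-1].astype(np.float32)
        print("dark",s[i],ce[i].round(1),cv2.minAreaRect(p))
E
```

```text
bright [ 237  141   55   91 4170] [264.1 186. ] ((264.01593017578125, 185.80128479003906), (48.883819580078125, 87.16152954101562), 4.573921203613281)
bright [ 354  151   43   82 2699] [373.8 194.5] ((375.0, 191.5), (42.0, 81.0), 0.0)
bright [375 152  26   3  38] [386.8 153.2] ((387.48236083984375, 153.2655029296875), (25.077665328979492, 1.3968991041183472), 3.8140745162963867)
bright [399 154   7  80 107] [402.8 192.4] ((402.2464904785156, 193.50936889648438), (3.491154432296753, 79.17078399658203), 2.174744129180908)
bright [292 158  14  15 161] [298.4 165. ] ((298.5000305175781, 165.00001525878906), (13.435027122497559, 13.435027122497559), 45.0)
bright [312 160  14  14 160] [318.8 166.5] ((318.5, 166.5), (13.0, 13.0), 90.0)
bright [202 167   6   6  24] [204.8 169.2] ((204.75001525878906, 169.25), (4.242640495300293, 4.949747085571289), 45.0)
bright [461 172   5   5  23] [463.2 174. ] ((463.0, 174.0), (4.0, 4.0), 90.0)
bright [305 182  29  18 336] [318.9 190.7] ((318.9117736816406, 190.64706420898438), (27.007844924926758, 12.365036964416504), 12.528807640075684)
bright [452 194  10  23 193] [456.5 204.7] ((456.51385498046875, 204.83450317382812), (8.802821159362793, 22.17314338684082), 4.763641834259033)
bright [317 209  28  13 362] [330.4 215. ] ((330.5, 215.0), (12.0, 27.0), 90.0)
bright [202 223   9   9  68] [206.1 226.9] ((206.0, 227.0), (8.0, 8.0), 90.0)
bright [201 245   4  18  30] [202.9 253. ] ((202.9053955078125, 253.56756591796875), (1.972787857055664, 17.261892318725586), 9.462321281433105)
bright [325 260   5   6  25] [327.  262.6] ((327.0, 262.5), (5.0, 4.0), 90.0)
```

View pics/c1.png

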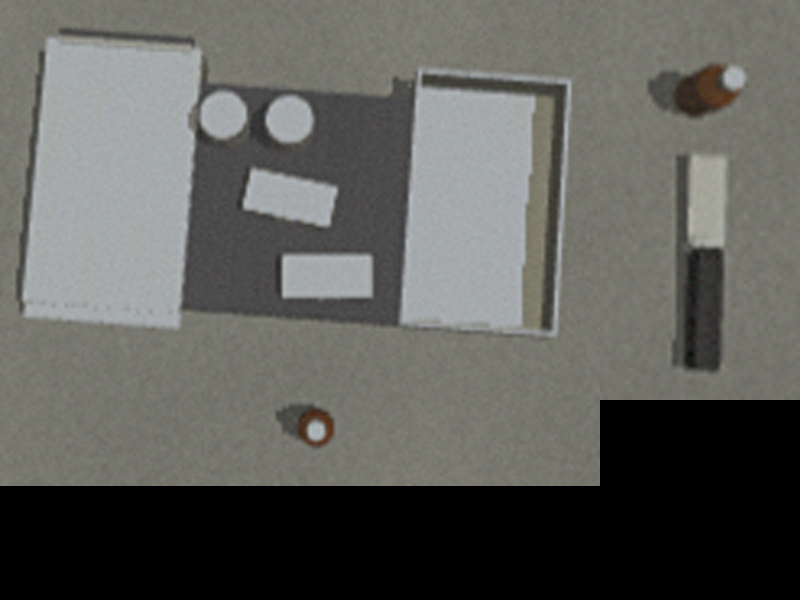

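```bash
python3 - <<'E'
from h import *
s=600/185
P=lambda u,v,z:ray("top",230+(u+.5)/s-.5,130+(v+.5)/s-.5,z).round(1)[:2]
for nm,pts,z in [("rim",[(418,70),(570,80),(556,335),(400,325)],70),("lid",[(50,40),(200,50),(180,328),(24,316)],83),("lidfront83",[(182,314),(24,302)],83),("ledge",[(180,328),(24,316)],70),("boardfront",[(182,311),(400,325)],70)]:
    print(nm,[P(*p,z) for p in pts], "mean",np.mean([P(*p,z) for p in pts],0))
for nm,(u,v),z in [("jarL",(298.5,165),130),("jarR",(318.7,166.5),130),("boxback",(318.9,190.65),92),("boxfront",(330.5,215),92),("bott_r",(463,174),100),("bott_f",(327,262.5),100),("bott_l",(204.8,169.3),100),]:
    print(nm,ray("top",u,v,z).round(1))
def rect(c,w,h,ang,z):
    b=cv2.boxPoints((c,(w,h),ang)); return [ray("top",*p,z)[:2].round(1) for p in b]
print(rect((318.91,190.65),27,12.4,12.53,92)); print(rect((330.5,215),12,27,90,92))
# lifter crop px: blade tip mid, joint, handle end (4x)
Q=lambda u,v,z:ray("top",430+(u-600+.5)/4-.5,155+(v+.5)/4-.5,z).round(1)[:2]
print("blade tip",Q(690,155,15.5),Q(727,155,15.5),"blade root",Q(688,247,15.5),Q(724,247,15.5),"handle top",Q(693,249,28),Q(722,249,28),Q(686,369,28),Q(718,370,28))
E
```

```text
rim [array([743.4, -81.7]), array([ 735.1, -229.7]), array([ 487.3, -214.4]), array([495.1, -65.3])] mean [ 615.225 -147.775]
lid [array([766.1, 275.6]), array([757.9, 130.2]), array([489.5, 144. ]), array([499.2, 292.3])] mean [628.175 210.525]
lidfront83 [array([502.8, 142.4]), array([512.4, 292.7])] mean [507.6  217.55]
ledge [array([489.8, 145.3]), array([499.5, 295.1])] mean [494.65 220.2 ]
boardfront [array([506.1, 143.7]), array([495.1, -65.3])] mean [500.6  39.2]
jarL [685.9 103.3 130. ]
jarR [682.1  42.6 130. ]
boxback [613.8  41.7  92. ]
boxfront [539.1   5.2  92. ]
bott_r [ 669.2 -399.7  100. ]
bott_f [395.4  14.4 100. ]
bott_l [675.  393.5 100. ]
[array([603.6,  86.2]), array([641.3,  78.5]), array([624. ,  -2.9]), array([586.4,   5. ])]
[array([557.1,  46.8]), array([558. , -35.9]), array([521.2, -36.2]), array([520.3,  46.3])]
blade tip [ 619.1 -392.1] [ 619.5 -422.2] blade root [ 543.9 -389. ] [ 544.2 -418.2] handle top [ 541.6 -389.1] [ 541.8 -412.4] [ 445.6 -381.7] [ 445.1 -407.2]
```

```bash
cat >> h.py <<'E'
from scipy.spatial.transform import Rotation as Ro
YAW=-0.061
BC=np.array([611.2,32.8])
def b2w(x,y): c,s=np.cos(YAW),np.sin(YAW); return BC+[c*x-s*y,s*x+c*y]
def Rdown(yaw,pitch=0):
    # yaw 0: tool x = -world x, tool y = world y, z down; pitch tilts about world-yawed y
    return Ro.from_euler('z',yaw)*Ro.from_euler('y',pitch)*Ro.from_matrix(np.diag([-1.,1,-1]))
def plan(targets):
    s=ctrl.sense();p=s["tcp_pos"];R=Ro.from_quat(s["orientation"])
    print("t",round(s["t"],2),"tcp",p.round(1),"j",s["joint_pos"].round(2),"w",round(s["gripper_width"],1),"F",s["force"].round(1))
    for pos,Rt in targets:
        d=R.inv().apply(np.array(pos)-p)/25; rv=(R.inv()*Rt).as_rotvec()
        print(np.round(pos,1),"shift",d.round(3).tolist(),"turn",rv.round(3).tolist())
E
python3 - <<'E'
from h import *
R=Rdown(-.0725)
plan([((480,100,231),R),((515.1,-399.6,150),R)])
E
```

```text
t 0.1 tcp [144.3 504.4 230.7] j [ 1.15  0.34  1.52  0.    1.28 -0.15] w 85.4 F [-0.2 -0.4  0. ]
[480 100 231] shift [-17.361, -11.856, -0.0] turn [-0.001, -0.0, -0.206]
[ 515.1 -399.6  150. ] shift [-24.211, -30.678, 3.264] turn [-0.001, -0.0, -0.206]
```

Call:
{"name": "drive_tool", "arguments": {"rows": [[[-17.36,-11.86,0],[0,0,-0.206],0],[[-17.36,-11.86,0],[0,0,-0.206],0],[[-17.36,-11.86,0],[0,0,-0.206],0],[[-17.36,-11.86,0],[0,0,-0.206],0],[[-17.36,-11.86,0],[0,0,-0.206],0],[[-17.36,-11.86,0],[0,0,-0.206],0],[[-17.36,-11.86,0],[0,0,-0.206],0],[[-17.36,-11.86,0],[0,0,-0.206],0],[[-20,-18,1],[0,0,-0.206],0],[[-21,-20,1],[0,0,-0.206],0]]}}

```text
t: 0.93
tcp_pos: [389.5, 173.0, 225.6]
orientation: [0.036, 0.999, 0.0, 0.0]
force: [0.2, -0.4, 0.4]
gripper_width: 85.5
```

```bash
python3 - <<'E'
from h import *
R=Rdown(-.0725)
plan([((515.1,-399.6,150),R),((515.1,-399.6,60),R)])
E
```

```text
t 0.93 tcp [389.5 173.  225.6] j [ 0.24  0.17  1.78  0.    1.19 -1.26] w 85.5 F [ 0.2 -0.4  0.4]
[ 515.1 -399.6  150. ] shift [-6.676, -22.477, 3.019] turn [0.0, 0.0, -0.0]
[ 515.1 -399.6   60. ] shift [-6.675, -22.478, 6.619] turn [0.0, 0.0, -0.0]
```

Call:
{"name": "drive_tool", "arguments": {"rows": [[[-6.68,-22.48,3.0],[0,0,0],0],[[-6.68,-22.48,3.0],[0,0,0],0],[[-6.68,-22.48,3.0],[0,0,0],0],[[-6.68,-22.48,3.0],[0,0,0],0],[[-6.68,-22.48,3.0],[0,0,0],0],[[-6.68,-22.48,3.0],[0,0,0],0],[[-6.68,-22.48,3.0],[0,0,0],0],[[-6.68,-22.48,3.0],[0,0,0],0],[[-6.68,-22.48,3.0],[0,0,0],0],[[-6.68,-22.48,3.0],[0,0,0],0]]}}

```text
t: 1.77
tcp_pos: [477.0, -231.0, 172.3]
orientation: [0.037, 0.999, 0.0, -0.0]
force: [0.9, -0.3, 0.1]
gripper_width: 85.2
```

```bash
python3 - <<'E'
from h import *
R=Rdown(-.0725)
plan([((515.1,-399.6,150),R),((515.1,-399.6,60),R),((515.1,-399.6,4),R)])
E
```

```text
t 1.77 tcp [ 477.  -231.   172.3] j [-0.6   0.41  1.6   0.    1.14 -2.09] w 85.2 F [ 0.9 -0.3  0.1]
[ 515.1 -399.6  150. ] shift [-2.016, -6.616, 0.887] turn [0.001, -0.001, -0.001]
[ 515.1 -399.6   60. ] shift [-2.018, -6.618, 4.487] turn [0.001, -0.001, -0.001]
[ 515.1 -399.6    4. ] shift [-2.019, -6.619, 6.727] turn [0.001, -0.001, -0.001]
```

Call:
{"name": "drive_tool", "arguments": {"rows": [[[-2.02,-6.62,0.9],[0,0,0],0],[[-2.02,-6.62,0.9],[0,0,0],0],[[-2.02,-6.62,0.9],[0,0,0],0],[[-2.02,-6.62,0.9],[0,0,0],0],[[-2.02,-6.62,0.9],[0,0,0],0],[[-2.02,-6.62,2.0],[0,0,0],0],[[-2.02,-6.62,3.2],[0,0,0],0],[[-2.02,-6.62,4.4],[0,0,0],0],[[-2.02,-6.62,4.4],[0,0,0],0],[[-2.02,-6.62,4.4],[0,0,0],0]]}}

```text
t: 2.6
tcp_pos: [514.7, -396.6, 61.4]
orientation: [0.036, 0.999, 0.002, -0.002]
force: [0.1, -0.1, -0.4]
gripper_width: 85.0
```

```bash
python3 - <<'E'
from h import *
R=Rdown(-.0725)
plan([((515.1,-399.6,4),R)])
im=crop("side",350,280,500,400,4,"pics/s1.png")
g=cv2.cvtColor(snapshot("top"),cv2.COLOR_BGR2GRAY)
E
```

```text
t 2.6 tcp [ 514.7 -396.6   61.4] j [-0.77  0.73  1.35  0.    1.07 -2.27] w 85.0 F [ 0.1 -0.1 -0.4]
[ 515.1 -399.6    4. ] shift [-0.034, -0.126, 2.294] turn [0.003, -0.003, -0.0]
```

View pics/s1.png

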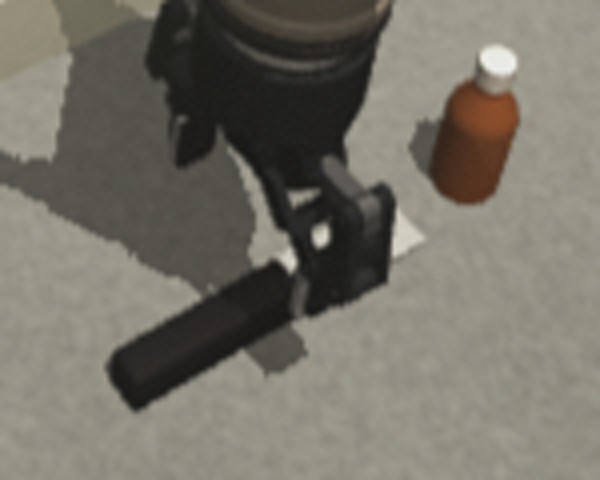

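The side crop shows the open fingers straddling the handle around (330,260), with the bottle clear at (475,125). I'll descend and grip.

Call:
{"name": "drive_tool", "arguments": {"rows": [[[-0.03,-0.12,0.6],[0,0,0],0],[[-0.03,-0.12,1.2],[0,0,0],0],[[-0.03,-0.12,1.8],[0,0,0],0],[[-0.03,-0.12,2.2],[0,0,0],0],[[-0.03,-0.12,2.26],[0,0,0],0],[[-0.03,-0.12,2.26],[0,0,0],0.3],[[-0.03,-0.12,2.26],[0,0,0],0.6],[[-0.03,-0.12,2.26],[0,0,0],0.8],[[-0.03,-0.12,2.26],[0,0,0],1],[[-0.03,-0.12,2.26],[0,0,0],1]]}}

```text
t: 3.53
tcp_pos: [516.4, -401.0, 7.2]
orientation: [0.036, 0.999, -0.001, 0.001]
force: [-1.2, -0.9, 0.7]
gripper_width: 25.6
```

Call:
{"name": "drive_tool", "arguments": {"rows": [[[0,0,0],[0,0,0],1],[[0,0,0],[0,0,0],1],[[0,0,0],[0,0,0],1],[[0,0,0],[0,0,0],1],[[0,0,0],[0,0,0],1],[[0,0,0],[0,0,0],1]]}}

```text
t: 4.03
tcp_pos: [516.6, -401.2, 7.4]
orientation: [0.036, 0.999, -0.001, 0.001]
force: [0.0, 0.4, 6.0]
gripper_width: 21.1
```

Call:
{"name": "drive_tool", "arguments": {"rows": [[[0,0,0],[0,0,0],0.6],[[0,0,0],[0,0,0],0.6],[[0,0,0],[0,0,0],0.6],[[0,0,0.1],[0,0,0],0.6],[[0,0,0.16],[0,0,0],0.6],[[0,0,0.16],[0,0,0],0.6],[[0,0,0.16],[0,0,0],0.6]]}}

```text
t: 4.62
tcp_pos: [515.9, -400.5, 2.0]
orientation: [0.036, 0.999, 0.0, -0.0]
force: [-0.2, -0.2, 0.2]
gripper_width: 34.3
```

Call:
{"name": "drive_tool", "arguments": {"rows": [[[0,0,-0.04],[0,0,0],0.7],[[0,0,-0.04],[0,0,0],0.8],[[0,0,-0.04],[0,0,0],0.9],[[0,0,-0.04],[0,0,0],1],[[0,0,-0.04],[0,0,0],1],[[0,0,-0.04],[0,0,0],1],[[0,0,-0.04],[0,0,0],1]]}}

```text
t: 5.2
tcp_pos: [516.2, -400.8, 3.7]
orientation: [0.036, 0.999, -0.0, 0.0]
force: [0.7, 0.5, 3.6]
gripper_width: 21.0
```

```bash
python3 - <<'E'
from h import *
R=Rdown(-.061)
plan([((516,-400,180),Rdown(-.0725)),((359,228.5,180),R),((359,228.5,64),R)])
E
```

```text
t 5.2 tcp [ 516.2 -400.8    3.7] j [-0.78  0.81  1.38  0.    0.96 -2.28] w 21.0 F [0.7 0.5 3.6]
[ 516 -400  180] shift [0.008, 0.029, -7.053] turn [-0.0, 0.001, -0.0]
[359.  228.5 180. ] shift [8.1, 24.646, -7.064] turn [-0.0, 0.001, -0.012]
[359.  228.5  64. ] shift [8.102, 24.647, -2.424] turn [-0.0, 0.001, -0.012]
```

Call:
{"name": "drive_tool", "arguments": {"rows": [[[0,0,-0.5],[0,0,0],1],[[0,0,-1.5],[0,0,0],1],[[0,0,-2.7],[0,0,0],1],[[0,0,-4.0],[0,0,0],1],[[0,0,-5.3],[0,0,0],1],[[0.2,0.6,-6.5],[0,0,0],1],[[0.6,1.8,-7.06],[0,0,0],1],[[1.0,3.1,-7.06],[0,0,-0.012],1],[[1.4,4.4,-7.06],[0,0,-0.012],1],[[1.8,5.6,-7.06],[0,0,-0.012],1]]}}

```text
t: 6.03
tcp_pos: [480.5, -256.0, 180.7]
orientation: [0.031, 1.0, 0.0, 0.0]
force: [0.4, 0.1, -1.0]
gripper_width: 21.1
```

```bash
python3 - <<'E'
from h import *
R=Rdown(-.061)
plan([((359,228.5,180),R),((359,228.5,64),R)])
E
```

```text
t 6.03 tcp [ 480.5 -256.   180.7] j [-0.63  0.42  1.55  0.    1.17 -2.14] w 21.1 F [ 0.4  0.1 -1. ]
[359.  228.5 180. ] shift [6.034, 19.046, 0.029] turn [0.0, 0.0, -0.0]
[359.  228.5  64. ] shift [6.035, 19.045, 4.669] turn [0.0, 0.0, -0.0]
```

Call:
{"name": "drive_tool", "arguments": {"rows": [[[0.48,1.5,0],[0,0,0],1],[[0.95,3.0,0],[0,0,0],1],[[1.43,4.5,0],[0,0,0],1],[[1.9,6.0,0],[0,0,0],1],[[2.38,7.5,0],[0,0,0],1],[[2.85,9.0,0],[0,0,0],1],[[3.33,10.5,0],[0,0,0],1],[[3.8,12.0,0],[0,0,0],1],[[4.28,13.5,0],[0,0,0],1],[[4.75,15.0,0],[0,0,0],1]]}}

```text
t: 6.87
tcp_pos: [384.5, 125.4, 180.6]
orientation: [0.031, 1.0, 0.0, 0.0]
force: [0.6, 0.3, -1.5]
gripper_width: 20.7
```

```bash
python3 - <<'E'
from h import *
R=Rdown(-.061)
plan([((359,228.5,180),R),((359,228.5,64),R)])
E
```

```text
t 6.87 tcp [384.5 125.4 180.6] j [ 0.13  0.18  1.91  0.    1.06 -1.38] w 20.7 F [ 0.6  0.3 -1.5]
[359.  228.5 180. ] shift [1.271, 4.055, 0.024] turn [0.0, 0.001, -0.0]
[359.  228.5  64. ] shift [1.274, 4.054, 4.664] turn [0.0, 0.001, -0.0]
```

Call:
{"name": "drive_tool", "arguments": {"rows": [[[0.4,1.3,0],[0,0,0],1],[[0.8,2.6,0],[0,0,0],1],[[1.1,3.6,0.8],[0,0,0],1],[[1.27,4.05,1.8],[0,0,0],1],[[1.27,4.05,2.8],[0,0,0],1],[[1.27,4.05,3.8],[0,0,0],1],[[1.27,4.05,4.4],[0,0,0],1],[[1.27,4.05,4.6],[0,0,0],1],[[1.27,4.05,4.6],[0,0,0],1],[[1.27,4.05,4.6],[0,0,0],1]]}}

```text
t: 7.7
tcp_pos: [360.5, 226.9, 65.7]
orientation: [0.03, 1.0, 0.0, 0.0]
force: [0.4, 0.8, -0.7]
gripper_width: 21.2
```

```bash
python3 - <<'E'
from h import *
R=Rdown(-.061)
plan([((359,228.5,63.7),R)])
im=snapshot("side"); it=snapshot("top")
cv2.imwrite("pics/side2.png",im);cv2.imwrite("pics/top2.png",it)
a=cv2.resize(im[120:240,200:340],(560,480),interpolation=cv2.INTER_CUBIC)
b=cv2.resize(it[190:310,230:290],(240,480),interpolation=cv2.INTER_CUBIC)
cv2.imwrite("pics/c2.png",np.hstack([a,b]))
x=np.array([.998,-.061,0])
for z in(74,):
  for d in(28,104): 
    X=np.array([359,228.5,z])+d*x; print(d,"side",proj("side",X).round(1),"crop",((proj("side",X)-[200,120])*4).round(0),"top",proj("top",X).round(1))
L=np.array([637.2,211.5,0])-131*x
for h in(70,78,83): print(h,((proj("side",L+[0,0,h])-[200,120])*4).round(0))
E
```

```text
t 7.7 tcp [360.5 226.9  65.7] j [ 0.38  0.4   2.    0.    0.74 -1.13] w 21.2 F [ 0.4  0.8 -0.7]
[359.  228.5  63.7] shift [0.065, 0.061, 0.079] turn [0.0, 0.001, 0.0]
28 side [213.5 185.5] crop [ 54. 262.] top [257.8 264. ]
104 side [240.9 176.2] crop [164. 225.] top [260.  239.2]
70 [225. 209.]
78 [224. 199.]
83 [223. 193.]
```

View pics/c2.png

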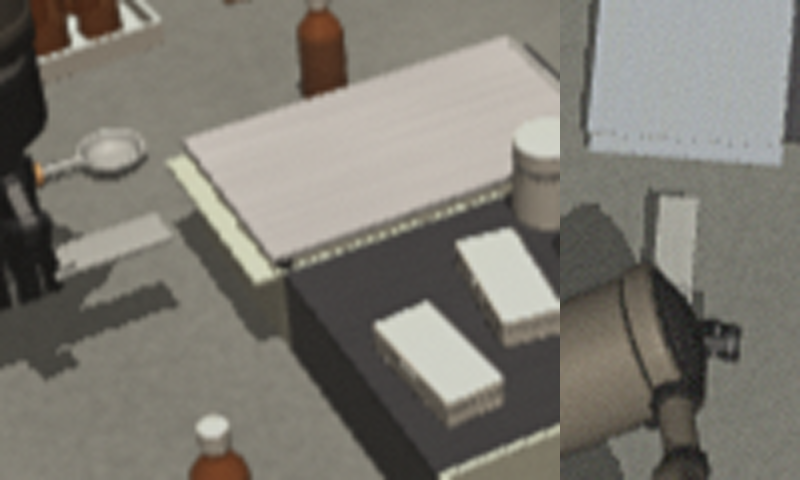

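Blade tip is at crop (165,224), which matches the predicted (164,225), so the lifter is level in the grip. The lid edge is ahead, running from (185,143) to (278,260). I'll correct the height and move in.

Call:
{"name": "drive_tool", "arguments": {"rows": [[[0.06,0.06,0.04],[0,0,0],1],[[-0.2,0.06,0.08],[0,0,0],1],[[-0.5,0.06,0.08],[0,0,0],1],[[-0.8,0.06,0.08],[0,0,0],1],[[-0.9,0.06,0.08],[0,0,0],1],[[-0.9,0.06,0.08],[0,0,0],1],[[-0.9,0.06,0.08],[0,0,0],1]]}}

```text
t: 8.38
tcp_pos: [382.7, 226.7, 62.8]
orientation: [0.031, 1.0, -0.0, -0.0]
force: [0.3, 0.2, -2.2]
gripper_width: 20.9
```

```bash
python3 - <<'E'
from h import *
R=Rdown(-.061)
x=np.array([.998,-.061,0])
plan([(np.array([637.2,211.5,63.7])-(100+104)*x,R)])
E
```

```text
t 8.38 tcp [382.7 226.7  62.8] j [ 0.36  0.43  1.95  0.    0.76 -1.15] w 20.9 F [ 0.3  0.2 -2.2]
[433.6 223.9  63.7] shift [-2.038, 0.015, -0.038] turn [-0.0, -0.0, -0.0]
```

Call:
{"name": "drive_tool", "arguments": {"rows": [[[-0.1,0.01,-0.04],[0,0,0],1],[[-0.3,0.01,-0.04],[0,0,0],1],[[-0.5,0.01,-0.04],[0,0,0],1],[[-0.7,0.01,-0.04],[0,0,0],1],[[-0.9,0.01,-0.04],[0,0,0],1],[[-1.1,0.01,-0.04],[0,0,0],1],[[-1.1,0.01,-0.04],[0,0,0],1]]}}

```text
t: 8.97
tcp_pos: [411.4, 225.5, 64.0]
orientation: [0.031, 1.0, 0.0, 0.001]
force: [-0.8, -0.1, -1.6]
gripper_width: 20.9
```

Call:
{"name": "drive_tool", "arguments": {"rows": [[[-0.2,0,0],[0,0,0],1],[[-0.4,0,0],[0,0,0],1],[[-0.6,0,0],[0,0,0],1],[[-0.85,0,0],[0,0,0],1],[[-0.85,0,0],[0,0,0],1],[[-0.85,0,0],[0,0,0],1]]}}

```text
t: 9.47
tcp_pos: [431.6, 224.1, 63.9]
orientation: [0.031, 1.0, 0.0, 0.0]
force: [0.8, 0.5, -1.1]
gripper_width: 21.2
```

```bash
python3 - <<'E'
from h import *
R=Rdown(-.061); x=np.array([.998,-.061,0]); H=np.array([637.2,211.5,78])+125*x
s=ctrl.sense(); p=s["tcp_pos"]; tip=p+104*x+[0,0,10.3+1.5]
r=(H-tip)@x; print("r",r,"tip top z",tip[2])
T=[]
for th in (.05,.15,.3,.45,.6,.8,1.0,1.2,1.4,1.57,1.7,1.8):
    tp=H+r*(-np.cos(th)*x+np.array([0,0,np.sin(th)])); T.append((tp-104*x-[0,0,11.8],R))
plan(T)
E
```

```text
r 226.94537976567278 tip top z 75.6588939659393
t 9.47 tcp [431.6 224.1  63.9] j [ 0.32  0.48  1.84  0.    0.82 -1.19] w 21.2 F [ 0.8  0.5 -1.1]
[431.9 224.   77.5] shift [-0.014, -0.001, -0.547] turn [0.0, -0.0, -0.0]
[434.2 223.9 100.1] shift [-0.104, -0.001, -1.45] turn [0.0, -0.0, -0.0]
[441.8 223.4 133.3] shift [-0.408, -0.001, -2.776] turn [0.0, -0.0, -0.0]
[454.2 222.7 164.9] shift [-0.906, -0.001, -4.042] turn [0.0, -0.0, -0.0]
[471.2 221.6 194.3] shift [-1.588, -0.001, -5.219] turn [0.0, -0.0, -0.0]
[500.4 219.9 229. ] shift [-2.755, -0.0, -6.606] turn [0.0, -0.0, -0.0]
[535.8 217.7 257.2] shift [-4.175, -0.0, -7.732] turn [0.0, -0.0, -0.0]
[576.1 215.2 277.7] shift [-5.79, 0.0, -8.555] turn [0.0, -0.0, -0.0]
[619.7 212.6 289.8] shift [-7.536, 0.0, -9.039] turn [0.0, -0.0, -0.0]
[658.  210.2 293.1] shift [-9.072, 0.001, -9.171] turn [0.0, -0.0, -0.0]
[687.3 208.4 291.3] shift [-10.249, 0.001, -9.096] turn [0.0, -0.0, -0.0]
[709.6 207.1 287.2] shift [-11.141, 0.001, -8.934] turn [0.0, -0.0, -0.0]
```

Call:
{"name": "drive_tool", "arguments": {"rows": [[[0,0,-0.2],[0,0,0],1],[[-0.02,0,-0.5],[0,0,0],1],[[-0.05,0,-0.9],[0,0,0],1],[[-0.09,0,-1.3],[0,0,0],1],[[-0.16,0,-1.7],[0,0,0],1],[[-0.25,0,-2.2],[0,0,0],1],[[-0.38,0,-2.7],[0,0,0],1],[[-0.41,0,-2.78],[0,0,0],1],[[-0.41,0,-2.78],[0,0,0],1]]}}

```text
t: 10.22
tcp_pos: [441.9, 223.7, 134.4]
orientation: [0.03, 1.0, 0.0, 0.001]
force: [0.7, 0.2, -1.5]
gripper_width: 21.0
```

```bash
python3 - <<'E'
from h import *
im=snapshot("side")
crop("side",180,60,380,210,4,"pics/c3.png",im)
s=ctrl.sense();x=np.array([.998,-.061,0])
print(s["force"],s["wrist_torque"],s["tcp_pos"]); X=s["tcp_pos"]+[0,0,10.3]
for d in(28,104): print(((proj("side",X+d*x)-[180,60])*4).round())
E
```

```text
[-0.45702251 -0.7529388  -0.5614385 ] [-0.029404   -0.02702231  0.00690085] [441.60163314 223.63762833 133.79074684]
[240. 375.]
[349. 340.]
```

View pics/c3.png

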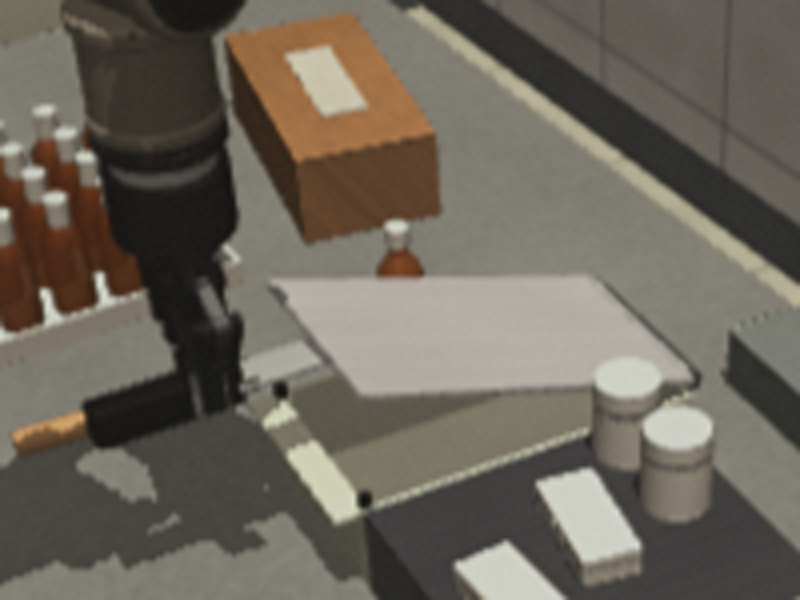

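The lid is clearly up (front edge from (275,283) to (365,393)), sitting on the blade tip near (320,355). The lifter is still level. I'll continue along the arc.

Call:
{"name": "drive_tool", "arguments": {"rows": [[[-0.31,0,-0.85],[0,0,0],1],[[-0.71,0,-1.67],[0,0,0],1],[[-1.18,0,-2.44],[0,0,0],1],[[-1.73,0,-3.17],[0,0,0],1],[[-2.35,0,-3.83],[0,0,0],1],[[-3.03,0,-4.43],[0,0,0],1],[[-3.77,0,-4.96],[0,0,0],1],[[-4.56,0,-5.41],[0,0,0],1],[[-5.38,0,-5.78],[0,0,0],1],[[-5.38,0,-5.78],[0,0,0],1]]}}

```text
t: 11.1
tcp_pos: [578.7, 214.9, 278.3]
orientation: [0.031, 1.0, 0.0, 0.002]
force: [-0.1, -0.4, -2.3]
gripper_width: 21.0
```

```bash
python3 - <<'E'
from h import *
R=Rdown(-.061); x=np.array([.998,-.061,0]); H=np.array([637.2,211.5,78])+125*x
T=[]
for th in (1.3,1.4,1.5,1.6,1.7,1.75,1.8):
    tp=H+227*(-np.cos(th)*x+np.array([0,0,np.sin(th)])); T.append((tp-104*x-[0,0,11.8],R))
plan(T)
crop("side",180,0,380,150,4,"pics/c4.png")
E
```

```text
t 11.1 tcp [578.7 214.9 278.3] j [ 0.23  0.49  1.17 -0.    1.48 -1.28] w 21.0 F [-0.1 -0.4 -2.3]
[597.6 213.9 284.9] shift [-0.755, 0.008, -0.261] turn [0.0, 0.003, -0.001]
[619.7 212.6 289.9] shift [-1.641, 0.009, -0.457] turn [0.0, 0.003, -0.001]
[642.1 211.2 292.6] shift [-2.542, 0.01, -0.564] turn [0.0, 0.003, -0.001]
[664.8 209.8 293.1] shift [-3.45, 0.011, -0.58] turn [0.0, 0.003, -0.001]
[687.3 208.4 291.3] shift [-4.354, 0.012, -0.506] turn [0.0, 0.003, -0.001]
[698.5 207.8 289.6] shift [-4.802, 0.012, -0.434] turn [0.0, 0.003, -0.001]
[709.6 207.1 287.3] shift [-5.246, 0.012, -0.341] turn [0.0, 0.003, -0.001]
```

Call:
{"name": "drive_tool", "arguments": {"rows": [[[-0.75,0,-0.26],[0,0,0],1],[[-1.64,0,-0.46],[0,0,0],1],[[-2.54,0,-0.56],[0,0,0],1],[[-3.45,0,-0.58],[0,0,0],1],[[-4.0,0,-0.55],[0,0,0],1],[[-4.4,0,-0.5],[0,0,0],1],[[-4.7,0,-0.45],[0,0,0],1],[[-4.7,0,-0.45],[0,0,0],1],[[-4.7,0,-0.45],[0,0,0],1]]}}

```text
t: 11.9
tcp_pos: [692.3, 208.4, 287.7]
orientation: [0.03, 1.0, -0.0, -0.001]
force: [0.1, 0.0, -1.8]
gripper_width: 21.1
```

```bash
python3 - <<'E'
from h import *
plan([]); crop("side",180,0,380,150,4,"pics/c4.png")
E
```

```text
t 11.9 tcp [692.3 208.4 287.7] j [ 0.19  0.73  0.72  0.    1.7  -1.32] w 21.1 F [ 0.1  0.  -1.8]
```

View pics/c4.png

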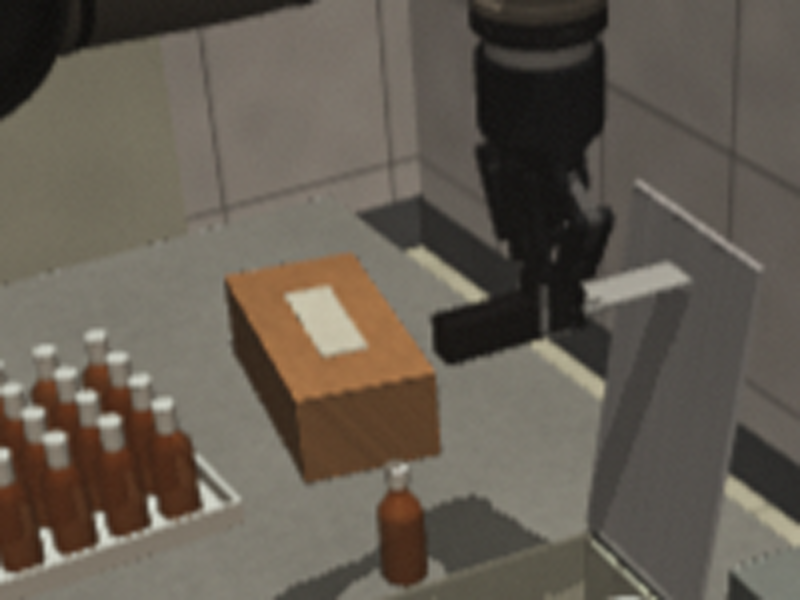

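The lid stands past upright (top edge from (640,182) to (762,268)) with the blade tip touching it at (685,280). Now I'll take the lifter back to where it lay.

```bash
python3 - <<'E'
from h import *
R=Rdown(-.0725)
plan([((620,213,285),Rdown(-.061)),((516.2,-400.6,180),R)])
E
```

```text
t 11.95 tcp [692.2 208.6 288.4] j [ 0.19  0.73  0.72  0.    1.7  -1.32] w 20.7 F [-0.4 -0.8 -1.1]
[620 213 285] shift [2.891, 0.002, 0.14] turn [-0.0, -0.002, 0.001]
[ 516.2 -400.6  180. ] shift [5.548, -24.746, 4.35] turn [-0.0, -0.002, 0.012]
```

Call:
{"name": "drive_tool", "arguments": {"rows": [[[1.0,0,0],[0,0,0],1],[[2.2,0,0],[0,0,0],1],[[3.0,-0.6,0.1],[0,0,0],1],[[3.4,-1.9,0.3],[0,0,0],1],[[3.6,-3.3,0.5],[0,0,0],1],[[3.8,-4.7,0.8],[0,0,0],1],[[4.0,-6.2,1.1],[0,0,0],1],[[4.2,-7.7,1.4],[0,0,0],1],[[4.4,-9.2,1.7],[0,0,0],1],[[4.6,-10.7,2.0],[0,0,0],1]]}}

```text
t: 12.78
tcp_pos: [560.5, -52.7, 239.4]
orientation: [0.03, 1.0, -0.0, 0.0]
force: [0.8, -0.7, -1.5]
gripper_width: 21.0
```

```bash
python3 - <<'E'
from h import *
R=Rdown(-.0725)
plan([((516.2,-400.6,180),R)])
E
```

```text
t 12.78 tcp [560.5 -52.7 239.4] j [-0.23  0.41  1.4   0.    1.33 -1.74] w 21.0 F [ 0.8 -0.7 -1.5]
[ 516.2 -400.6  180. ] shift [0.935, -13.997, 2.374] turn [0.0, 0.001, 0.012]
```

Call:
{"name": "drive_tool", "arguments": {"rows": [[[0.1,-1.5,0.3],[0,0,0],1],[[0.2,-3.0,0.6],[0,0,0],1],[[0.3,-4.5,0.9],[0,0,0.012],1],[[0.4,-6.0,1.2],[0,0,0.012],1],[[0.5,-7.5,1.5],[0,0,0.012],1],[[0.6,-9.0,1.8],[0,0,0.012],1],[[0.7,-10.5,2.0],[0,0,0.012],1],[[0.8,-12.0,2.4],[0,0,0.012],1],[[0.9,-13.2,3.4],[0,0,0.012],1],[[0.93,-13.9,4.6],[0,0,0.012],1]]}}

```text
t: 13.62
tcp_pos: [517.2, -401.0, 125.8]
orientation: [0.037, 0.999, -0.002, 0.002]
force: [0.0, -0.2, -1.9]
gripper_width: 20.8
```

```bash
python3 - <<'E'
from h import *
R=Rdown(-.0725)
plan([((516.2,-400.6,50),R),((516.2,-400.6,4),R)])
E
```

```text
t 13.62 tcp [ 517.2 -401.   125.8] j [-0.78  0.66  1.28 -0.    1.19 -2.27] w 20.8 F [ 0.  -0.2 -1.9]
[ 516.2 -400.6   50. ] shift [0.055, 0.026, 3.033] turn [-0.005, 0.004, -0.002]
[ 516.2 -400.6    4. ] shift [0.063, 0.035, 4.873] turn [-0.005, 0.004, -0.002]
```

Call:
{"name": "drive_tool", "arguments": {"rows": [[[0,0,1.0],[0,0,0],1],[[0,0,2.0],[0,0,0],1],[[0,0,3.0],[0,0,0],1],[[0,0,3.8],[0,0,0],1],[[0,0,4.2],[0,0,0],1],[[0,0,4.2],[0,0,0],1],[[0,0,4.2],[0,0,0],1],[[0,0,4.2],[0,0,0],1]]}}

```text
t: 14.28
tcp_pos: [518.5, -397.7, 21.0]
orientation: [0.036, 0.999, -0.001, 0.001]
force: [0.8, 0.3, -1.0]
gripper_width: 20.8
```

Call:
{"name": "drive_tool", "arguments": {"rows": [[[0.06,-0.1,0.2],[0,0,0],1],[[0.08,-0.1,0.4],[0,0,0],1],[[0.08,-0.1,0.55],[0,0,0],1],[[0.08,-0.1,0.64],[0,0,0],1],[[0.08,-0.1,0.66],[0,0,0],1],[[0.08,-0.1,0.66],[0,0,0],1]]}}

```text
t: 14.78
tcp_pos: [515.3, -399.6, 3.6]
orientation: [0.036, 0.999, -0.0, -0.0]
force: [-3.4, 1.6, 7.3]
gripper_width: 21.1
```

Touching the bench (7 N). I'll release it and rise.

Call:
{"name": "drive_tool", "arguments": {"rows": [[[0,0,0],[0,0,0],0.8],[[0,0,0],[0,0,0],0.5],[[0,0,0],[0,0,0],0.2],[[0,0,0],[0,0,0],0],[[0,0,0],[0,0,0],0],[[0,0,-0.4],[0,0,0],0],[[0,0,-1.2],[0,0,0],0],[[0,0,-2.4],[0,0,0],0],[[0,0,-4.0],[0,0,0],0],[[0,0,-5.6],[0,0,0],0]]}}

```text
t: 15.62
tcp_pos: [515.1, -399.1, 144.1]
orientation: [0.036, 0.999, 0.001, -0.001]
force: [0.2, -1.5, 0.8]
gripper_width: 85.1
```

```bash
python3 - <<'E'
from h import *
for p in [(613.8,41.7),(539.1,5.2),(685.9,103.3),(682.1,42.6)]:
    d=np.array(p)-BC;c,s=np.cos(YAW),np.sin(YAW);print("board coords",round(c*d[0]+s*d[1],1),round(-s*d[0]+c*d[1],1))
# box back yaw
a=np.array([603.6,86.2])+[641.3,78.5]-np.array([624,-2.9])-[586.4,5.];print("yaw back",np.arctan2(-a[0],a[1]))
a=np.array([557.1,46.8])+[520.3,46.3]-np.array([558,-35.9])-[521.2,-36.2];print("yaw front",np.arctan2(-a[0],a[1]))
y=0.01-np.pi/2
plan([((539.1,5.2,220),Rdown(y)),((539.1,5.2,150),Rdown(y))])
E
```

```text
board coords 2.1 9.0
board coords -70.3 -31.9
board coords 70.3 74.9
board coords 70.2 14.1
yaw back -0.20907644449151735
yaw front 0.010895452620481683
t 15.62 tcp [ 515.1 -399.1  144.1] j [-0.78  0.65  1.26  0.    1.24 -2.27] w 85.1 F [ 0.2 -1.5  0.8]
[539.1   5.2 220. ] shift [0.22, 16.203, -3.018] turn [0.0, -0.002, 1.488]
[539.1   5.2 150. ] shift [0.217, 16.199, -0.218] turn [0.0, -0.002, 1.488]
```

```bash
python3 - <<'E'
from h import *
R=Rdown(0.011-np.pi/2)
p=b2w(-71,-50); print(p)
plan([((*p,200),R),((*p,150),R)])
E
```

```text
[537.2839457  -12.77868928]
t 15.62 tcp [ 515.1 -399.1  144.1] j [-0.78  0.65  1.26  0.    1.24 -2.27] w 85.1 F [ 0.2 -1.5  0.8]
[537.3 -12.8 200. ] shift [0.239, 15.479, -2.219] turn [0.0, -0.002, 1.487]
[537.3 -12.8 150. ] shift [0.237, 15.477, -0.219] turn [0.0, -0.002, 1.487]
```

Call:
{"name": "drive_tool", "arguments": {"rows": [[[0,0.5,-1.0],[0,0,0],0.3],[[0,1.5,-2.2],[0,0,0.12],0.3],[[0,3.0,-2.2],[0,0,0.24],0.3],[[0,4.5,-2.2],[0,0,0.36],0.3],[[0,6.0,-2.2],[0,0,0.48],0.3],[[0.05,7.5,-2.2],[0,0,0.6],0.3],[[0.1,9.0,-2.2],[0,0,0.72],0.3],[[0.1,10.5,-2.2],[0,0,0.84],0.3],[[0.15,12.0,-2.2],[0,0,0.96],0.3],[[0.15,13.5,-2.2],[0,0,1.08],0.3]]}}

```text
t: 16.45
tcp_pos: [536.0, -62.5, 198.6]
orientation: [0.545, 0.838, 0.0, 0.0]
force: [1.3, 0.0, 0.3]
gripper_width: 59.7
```

```bash
python3 - <<'E'
from h import *
R=Rdown(0.011-np.pi/2)
plan([((539,-13,150),R),((539,-13,73),R)])
E
```

```text
t 16.45 tcp [536.  -62.5 198.6] j [-0.26  0.4   1.54  0.    1.21 -0.68] w 59.7 F [1.3 0.  0.3]
[539 -13 150] shift [1.763, 0.913, 1.943] turn [0.001, 0.0, 0.407]
[539 -13  73] shift [1.764, 0.91, 5.023] turn [0.001, 0.0, 0.407]
```

Call:
{"name": "drive_tool", "arguments": {"rows": [[[0.9,0.45,0.5],[0,0,0.12],0.3],[[1.5,0.8,1.0],[0,0,0.24],0.3],[[1.76,0.91,1.6],[0,0,0.36],0.3],[[1.76,0.91,1.94],[0,0,0.41],0.3],[[1.76,0.91,1.94],[0,0,0.41],0.3],[[1.76,0.91,1.94],[0,0,0.41],0.3],[[1.76,0.91,1.94],[0,0,0.41],0.3]]}}

```text
t: 17.03
tcp_pos: [539.4, -15.3, 150.2]
orientation: [0.702, 0.712, 0.0, 0.001]
force: [0.5, -0.1, -0.4]
gripper_width: 59.3
```

```bash
python3 - <<'E'
from h import *
R=Rdown(0.011-np.pi/2)
plan([((539,-13,74),R)])
im=snapshot("top"); s=snapshot("side")
cv2.imwrite("pics/top5.png",im)
a=cv2.resize(im[140:260,430:500],(280,480),interpolation=cv2.INTER_CUBIC)
b=cv2.resize(s[150:270,255:385],(520,480),interpolation=cv2.INTER_CUBIC)
cv2.imwrite("pics/c5.png",np.hstack([b,a]))
E
```

```text
t 17.03 tcp [539.4 -15.3 150.2] j [-0.17  0.45  1.6   0.    1.09 -0.19] w 59.3 F [ 0.5 -0.1 -0.4]
[539 -13  74] shift [0.094, -0.021, 3.048] turn [0.002, 0.0, 0.004]
```

View pics/c5.png

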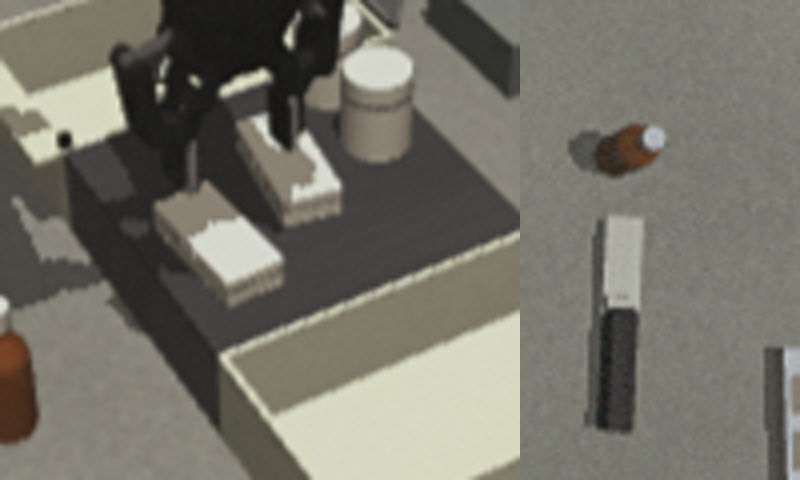

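The lifter is back flat on the bench at its old spot, and the gripper hovers with one finger on each side of the front slide box. I'll descend and grip.

Call:
{"name": "drive_tool", "arguments": {"rows": [[[0.05,-0.02,0.8],[0,0,0],0.3],[[0.05,-0.02,1.6],[0,0,0],0.3],[[0.05,-0.02,2.4],[0,0,0],0.3],[[0.05,-0.02,2.8],[0,0,0],0.3],[[0.05,-0.02,3.0],[0,0,0],0.3],[[0.05,-0.02,3.0],[0,0,0],0.3],[[0.05,-0.02,3.0],[0,0,0],0.3]]}}

```text
t: 17.72
tcp_pos: [539.0, -13.9, 74.9]
orientation: [0.702, 0.712, 0.0, 0.0]
force: [0.0, -0.8, -0.9]
gripper_width: 59.7
```

Call:
{"name": "drive_tool", "arguments": {"rows": [[[0,0,0.03],[0,0,0],0.4],[[0,0,0.03],[0,0,0],0.5],[[0,0,0.03],[0,0,0],0.6],[[0,0,0.03],[0,0,0],0.7],[[0,0,0.03],[0,0,0],0.7],[[0,0,0.03],[0,0,0],0.7],[[0,0,0.03],[0,0,0],0.7]]}}

```text
t: 18.3
tcp_pos: [539.2, -13.8, 74.6]
orientation: [0.702, 0.712, 0.001, 0.001]
force: [-0.4, -0.2, 6.3]
gripper_width: 38.7
```

```bash
python3 - <<'E'
from h import *
R=Rdown(0.011-np.pi/2)
plan([((*b2w(x,y),z),R) for x,y,z in [(-71,110,74),(-71,162,74),(-45,162,74),(-45,162,35)]])
E
```

```text
t 18.3 tcp [539.2 -13.8  74.6] j [-0.17  0.54  1.69  0.    0.91 -0.18] w 38.7 F [-0.4 -0.2  6.3]
[547.  146.9  74. ] shift [6.423, 0.402, 0.023] turn [0.002, 0.0, 0.003]
[550.2 198.8  74. ] shift [8.497, 0.557, 0.023] turn [0.002, 0.0, 0.003]
[576.2 197.2  74. ] shift [8.42, 1.594, 0.025] turn [0.002, 0.0, 0.003]
[576.2 197.2  35. ] shift [8.42, 1.59, 1.585] turn [0.002, 0.0, 0.003]
```

Call:
{"name": "drive_tool", "arguments": {"rows": [[[0.5,0.03,0],[0,0,0],0.7],[[1.5,0.1,0],[0,0,0],0.7],[[2.5,0.16,0],[0,0,0],0.7],[[3.5,0.22,0],[0,0,0],0.7],[[4.5,0.28,0],[0,0,0],0.7],[[5.5,0.35,0],[0,0,0],0.7],[[6.5,0.41,0],[0,0,0],0.7],[[7.5,0.48,0],[0,0,0],0.7],[[8.3,0.54,0],[0,0,0],0.7],[[8.5,0.56,0],[0,0,0],0.7]]}}

```text
t: 19.13
tcp_pos: [549.4, 201.9, 73.6]
orientation: [0.701, 0.713, 0.001, -0.0]
force: [0.5, -0.4, -0.8]
gripper_width: 39.0
```

Call:
{"name": "drive_tool", "arguments": {"rows": [[[0,0.4,0],[0,0,0],0.7],[[0,1.0,0.1],[0,0,0],0.7],[[0,1.04,0.8],[0,0,0],0.7],[[0,1.04,1.4],[0,0,0],0.7],[[0,1.04,1.6],[0,0,0],0.7],[[0,1.04,1.6],[0,0,0],0.6],[[0,1.04,1.6],[0,0,0],0.45],[[0,1.04,1.6],[0,0,0],0.4],[[0,1.04,1.6],[0,0,0],0.4],[[0,1.04,1.6],[0,0,0],0.4]]}}

```text
t: 19.97
tcp_pos: [576.1, 199.4, 34.4]
orientation: [0.702, 0.712, 0.001, 0.0]
force: [-0.4, -1.1, 1.2]
gripper_width: 51.2
```

Call:
{"name": "drive_tool", "arguments": {"rows": [[[0,0,-0.8],[0,0,0],0.38],[[0,0,-2.0],[0,0,0],0.38],[[0,0,-3.4],[0,0,0],0.38],[[0,0,-4.6],[0,0,0],0.38],[[0,0,-5.0],[0,0,0],0.38],[[0,0,-5.0],[0,0,0],0.38]]}}

```text
t: 20.47
tcp_pos: [577.3, 199.8, 162.4]
orientation: [0.702, 0.712, 0.003, 0.002]
force: [0.4, -0.2, -0.4]
gripper_width: 53.0
```

```bash
cat >> h.py <<'E'
def bright(im,n="top",z=92,box=(230,140,420,240)):
    g=cv2.cvtColor(im,cv2.COLOR_BGR2GRAY);m=(g>140).astype(np.uint8)
    k,l,s,ce=cv2.connectedComponentsWithStats(m)
    for i in range(1,k):
        x,y,w,h,A=s[i]
        if A>60 and box[0]<ce[i][0]<box[2] and box[1]<ce[i][1]<box[3]:
            p=np.argwhere(l==i)[:,::-1].astype(np.float32);r=cv2.minAreaRect(p)
            print(A,np.round(ce[i],1),"rect",np.round(r[0],1),np.round(r[1],1),round(r[2],1),"world@z",ray(n,*r[0],z).round(1))
E
python3 - <<'E'
from h import *
R=Rdown(-0.209-np.pi/2)
plan([((611.7,31.9,155),R)])
im=snapshot("top"); cv2.imwrite("pics/top6.png",im); bright(im)
E
```

```text
t 20.47 tcp [577.3 199.8 162.4] j [0.21 0.55 1.38 0.   1.2  0.19] w 53.0 F [ 0.4 -0.2 -0.4]
[611.7  31.9 155. ] shift [-6.734, 1.281, 0.296] turn [0.007, -0.002, 0.223]
931 [273.4 172.6] rect [265.3 184.2] [36.7 69.3] 5.0 world@z [632.1 207.3  92. ]
2741 [373.7 194.2] rect [377.1 191.5] [43.2 80.5] 3.8 world@z [ 613.2 -137.5   92. ]
168 [398.5 181.6] rect [400.6 188.7] [85.1 28.4] 73.3 world@z [ 622.5 -209.6   92. ]
163 [298.4 165. ] rect [298.5 165. ] [13.4 13.4] 45.0 world@z [693.1 105.9  92. ]
163 [318.9 166.5] rect [319.  166.5] [13.4 13.4] 45.0 world@z [689.1  42.4  92. ]
81 [286.9 196.2] rect [286.8 197. ] [ 1.6 50.2] 4.9 world@z [593. 140.  92.]
339 [319.  190.7] rect [319.  190.7] [27.1 12.4] 12.5 world@z [613.7  41.5  92. ]
127 [257.1 223.5] rect [256. 221.] [16. 16.] 90.0 world@z [518.1 232.9  92. ]
65 [280.8 227. ] rect [281.  226.5] [9. 8.] 90.0 world@z [502.2 156.   92. ]
```

Call:
{"name": "drive_tool", "arguments": {"rows": [[[-1.0,0.2,0],[0,0,0.05],0.38],[[-2.3,0.45,0],[0,0,0.12],0.38],[[-3.7,0.7,0],[0,0,0.2],0.38],[[-5.1,1.0,0.2],[0,0,0.22],0.38],[[-6.3,1.2,0.3],[0,0,0.22],0.38],[[-6.73,1.28,0.3],[0,0,0.22],0.38],[[-6.73,1.28,0.3],[0,0,0.22],0.38],[[-6.73,1.28,0.3],[0,0,0.22],0.38]]}}

```text
t: 21.18
tcp_pos: [609.1, 31.8, 149.4]
orientation: [0.777, 0.63, -0.001, -0.001]
force: [-0.7, 1.5, -0.0]
gripper_width: 53.0
```

```bash
python3 - <<'E'
from h import *
R=Rdown(-0.209-np.pi/2)
plan([((611.7,31.9,74.5),R)])
E
```

```text
t 21.18 tcp [609.1  31.8 149.4] j [-0.07  0.57  1.39  0.    1.19  0.13] w 53.0 F [-0.7  1.5 -0. ]
[611.7  31.9  74.5] shift [0.026, 0.111, 2.997] turn [-0.003, -0.0, 0.001]
```

Call:
{"name": "drive_tool", "arguments": {"rows": [[[0.02,0.08,0.6],[0,0,0],0.38],[[0.02,0.08,1.2],[0,0,0],0.38],[[0.02,0.08,1.8],[0,0,0],0.38],[[0.02,0.08,2.4],[0,0,0],0.38],[[0.02,0.08,2.8],[0,0,0],0.38],[[0.02,0.08,2.8],[0,0,0],0.38],[[0.02,0.08,2.8],[0,0,0],0.38]]}}

```text
t: 21.77
tcp_pos: [612.2, 33.9, 83.0]
orientation: [0.775, 0.631, 0.001, 0.001]
force: [-5.2, 1.5, 12.3]
gripper_width: 52.8
```

12 N upward at z 83 means something is touching, probably a finger knuckle on the jar cap. I'll back straight up and look.

Call:
{"name": "drive_tool", "arguments": {"rows": [[[0,0,-0.4],[0,0,0],0.38],[[0,0,-1.2],[0,0,0],0.38],[[0,0,-2.4],[0,0,0],0.38],[[0,0,-3.6],[0,0,0],0.38],[[2.0,0,-4.4],[0,0,0],0.38],[[3.6,0,-4.6],[0,0,0],0.38],[[4.6,0,-4.6],[0,0,0],0.38],[[5.0,0,-4.6],[0,0,0],0.38],[[5.0,0,-4.6],[0,0,0],0.38]]}}

```text
t: 22.52
tcp_pos: [636.9, 158.3, 195.8]
orientation: [0.775, 0.633, 0.0, -0.0]
force: [0.4, 0.2, -0.2]
gripper_width: 53.0
```

```bash
python3 - <<'E'
from h import *
plan([])
im=snapshot("top"); cv2.imwrite("pics/top7.png",im); bright(im)
im2=snapshot("side");cv2.imwrite("pics/side7.png",im2)
a=cv2.resize(im2[120:280,230:390],(600,600),interpolation=cv2.INTER_CUBIC)
cv2.imwrite("pics/c7.png",a)
E
```

```text
t 22.52 tcp [636.9 158.3 195.8] j [0.13 0.61 1.18 0.   1.35 0.33] w 53.0 F [ 0.4  0.2 -0.2]
2912 [375.2 193.5] rect [379.8 191.7] [48.5 80.4] 3.9 world@z [ 612.7 -145.7   92. ]
161 [298.5 165. ] rect [298.5 165. ] [13.4 13.4] 45.0 world@z [693.1 105.9  92. ]
163 [318.9 166.5] rect [319.  166.5] [13.4 13.4] 45.0 world@z [689.1  42.4  92. ]
374 [271.6 199.9] rect [270. 195.] [30. 24.] 90.0 world@z [598.6 192.   92. ]
340 [319.  190.7] rect [318.9 190.8] [27.1 12.6] 12.5 world@z [613.4  41.6  92. ]
83 [247.4 196.6] rect [247.5 197.5] [ 4.2 21.3] 4.8 world@z [590.2 261.   92. ]
```

View pics/c7.png

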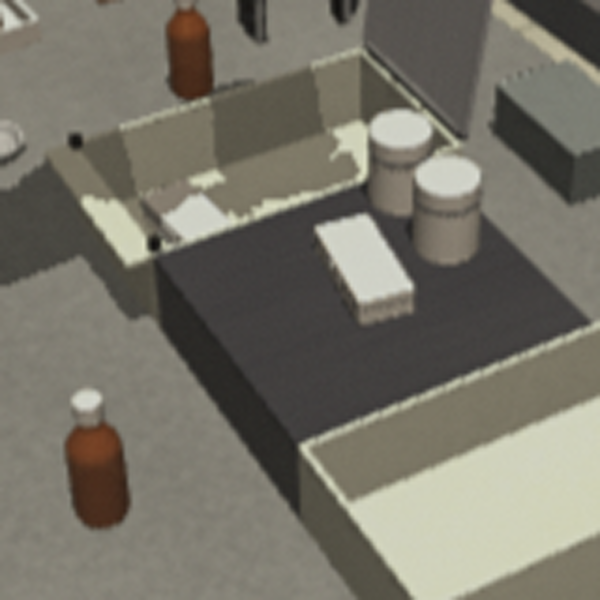

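Nothing was disturbed: the first box is in the covered bin around (195,215), and the back box (365,265) and both jars haven't moved. I'll do the jars first, gripping above the box's height.

```bash
python3 - <<'E'
from h import *
R=Rdown(YAW-np.pi/2)
plan([((682.1,42.6,165),R),((682.1,42.6,94),R)])
E
```

```text
t 22.62 tcp [636.8 154.5 195.3] j [ 0.12  0.61  1.18 -0.    1.35  0.33] w 53.1 F [-0.  -0.  -0.4]
[682.1  42.6 165. ] shift [-4.015, 2.686, 1.214] turn [-0.001, 0.001, -0.144]
[682.1  42.6  94. ] shift [-4.012, 2.689, 4.054] turn [-0.001, 0.001, -0.144]
```

Call:
{"name": "drive_tool", "arguments": {"rows": [[[-1.0,0.7,0],[0,0,-0.1],0.2],[[-2.2,1.5,0],[0,0,-0.144],0.2],[[-3.3,2.2,0.4],[0,0,-0.144],0.2],[[-3.9,2.6,0.9],[0,0,-0.144],0.2],[[-4.01,2.69,1.2],[0,0,-0.144],0.2],[[-4.01,2.69,1.2],[0,0,-0.144],0.2],[[-4.01,2.69,1.2],[0,0,-0.144],0.2],[[-4.01,2.69,1.2],[0,0,-0.144],0.2]]}}

```text
t: 23.28
tcp_pos: [682.4, 43.2, 166.2]
orientation: [0.729, 0.685, 0.0, -0.0]
force: [0.2, -0.4, 0.9]
gripper_width: 68.4
```

```bash
python3 - <<'E'
from h import *
R=Rdown(YAW-np.pi/2)
plan([((682.1,42.6,94),R)])
E
```

```text
t 23.28 tcp [682.4  43.2 166.2] j [-0.05  0.69  1.12  0.    1.33  0.01] w 68.4 F [ 0.2 -0.4  0.9]
[682.1  42.6  94. ] shift [-0.028, -0.011, 2.889] turn [-0.0, -0.001, -0.001]
```

Call:
{"name": "drive_tool", "arguments": {"rows": [[[-0.02,0,0.6],[0,0,0],0.2],[[-0.02,0,1.2],[0,0,0],0.2],[[-0.02,0,1.8],[0,0,0],0.2],[[-0.02,0,2.4],[0,0,0],0.2],[[-0.02,0,2.75],[0,0,0],0.2],[[-0.02,0,2.8],[0,0,0],0.2],[[-0.02,0,2.8],[0,0,0],0.2],[[-0.02,0,2.8],[0,0,0],0.3]]}}

```text
t: 23.95
tcp_pos: [683.3, 42.0, 97.2]
orientation: [0.729, 0.685, 0.001, 0.001]
force: [-0.3, 1.1, 0.9]
gripper_width: 60.1
```

Call:
{"name": "drive_tool", "arguments": {"rows": [[[0,0,0],[0,0,0],0.4],[[0,0,0],[0,0,0],0.5],[[0,0,0],[0,0,0],0.6],[[0,0,0],[0,0,0],0.6],[[0,0,0],[0,0,0],0.6],[[0,0,0],[0,0,0],0.6]]}}

```text
t: 24.45
tcp_pos: [683.5, 41.6, 97.6]
orientation: [0.729, 0.685, 0.001, 0.001]
force: [0.5, 0.9, 7.0]
gripper_width: 43.9
```

```bash
python3 - <<'E'
from h import *
R=Rdown(YAW-np.pi/2)
z=ctrl.sense()["tcp_pos"][2]
plan([((*b2w(x,y),z),R) for x,y in [(70.2,-60),(70.2,-160),(70.2,-216)]])
E
```

```text
t 24.45 tcp [683.5  41.6  97.6] j [-0.05  0.75  1.2   0.    1.19  0.01] w 43.9 F [0.5 0.9 7. ]
[677.6 -31.4  97.6] shift [-2.928, -0.053, -0.001] turn [0.003, -0.0, -0.002]
[ 671.5 -131.2   97.6] shift [-6.928, -0.047, -0.003] turn [0.003, -0.0, -0.002]
[ 668.1 -187.1   97.6] shift [-9.168, -0.044, -0.003] turn [0.003, -0.0, -0.002]
```

Call:
{"name": "drive_tool", "arguments": {"rows": [[[-0.5,0,0],[0,0,0],0.6],[[-1.5,0,0],[0,0,0],0.6],[[-2.5,-0.04,0],[0,0,0],0.6],[[-3.5,-0.05,0],[0,0,0],0.6],[[-4.5,-0.05,0],[0,0,0],0.6],[[-5.5,-0.05,0],[0,0,0],0.6],[[-6.5,-0.05,0],[0,0,0],0.6],[[-7.5,-0.05,0],[0,0,0],0.6],[[-8.5,-0.05,0],[0,0,0],0.6],[[-9.17,-0.05,0],[0,0,0],0.6]]}}

```text
t: 25.28
tcp_pos: [666.8, -189.8, 95.9]
orientation: [0.729, 0.684, -0.0, 0.0]
force: [0.0, 0.5, -0.3]
gripper_width: 44.1
```

Call:
{"name": "drive_tool", "arguments": {"rows": [[[0,0,0],[0,0,0],0.6],[[0,0,0.5],[0,0,0],0.6],[[0,0,1.2],[0,0,0],0.6],[[0,0,1.9],[0,0,0],0.6],[[0,0,2.2],[0,0,0],0.6],[[0,0,2.2],[0,0,0],0.6],[[0,0,2.2],[0,0,0],0.45],[[0,0,2.2],[0,0,0],0.35],[[0,0,2.2],[0,0,0],0.3],[[0,0,2.2],[0,0,0],0.3]]}}

```text
t: 26.12
tcp_pos: [667.9, -187.3, 42.2]
orientation: [0.729, 0.685, 0.001, 0.001]
force: [0.3, -0.3, 0.2]
gripper_width: 59.6
```

Call:
{"name": "drive_tool", "arguments": {"rows": [[[0,0,-0.8],[0,0,0],0.3],[[0,0,-2.0],[0,0,0],0.3],[[0,0,-3.4],[0,0,0],0.3],[[0,0,-4.8],[0,0,0],0.3],[[0,0,-5.2],[0,0,0],0.2],[[0,0,-5.2],[0,0,0],0.2]]}}

```text
t: 26.62
tcp_pos: [669.1, -188.0, 176.4]
orientation: [0.729, 0.685, 0.002, 0.004]
force: [-0.7, -0.6, 0.3]
gripper_width: 68.6
```

```bash
python3 - <<'E'
from h import *
R=Rdown(YAW-np.pi/2)
plan([((685.9,103.3,170),R)])
im=snapshot("top"); cv2.imwrite("pics/top8.png",im); bright(im)
E
```

```text
t 26.62 tcp [ 669.1 -188.   176.4] j [-0.38  0.7   1.07  0.    1.36 -0.32] w 68.6 F [-0.7 -0.6  0.3]
[685.9 103.3 170. ] shift [11.671, -0.061, 0.221] turn [0.009, 0.003, -0.002]
96 [242.  179.4] rect [242.  179.9] [ 2.  74.5] 6.2 world@z [644.4 279.8  92. ]
3132 [265.3 190.6] rect [264.1 189.6] [48.2 80.6] 4.7 world@z [615.1 210.5  92. ]
164 [298.5 164.9] rect [298.5 165. ] [13.4 13.4] 45.0 world@z [693.1 105.9  92. ]
917 [366.  195.9] rect [363.8 192.5] [25.4 76.4] 15.5 world@z [609.6 -96.5  92. ]
261 [318.5 190.2] rect [319.  190.7] [27.1 12.4] 12.5 world@z [613.7  41.5  92. ]
```

Call:
{"name": "drive_tool", "arguments": {"rows": [[[1.3,0,0.2],[0,0,0],0.2],[[2.7,0,0.2],[0,0,0],0.2],[[4.1,0,0.2],[0,0,0],0.2],[[5.5,-0.02,0.2],[0,0,0],0.2],[[7.0,-0.03,0.2],[0,0,0],0.2],[[8.5,-0.04,0.2],[0,0,0],0.2],[[10.0,-0.06,0.2],[0,0,0],0.2],[[11.2,-0.06,0.2],[0,0,0],0.2],[[11.67,-0.06,0.2],[0,0,0],0.2],[[11.67,-0.06,0.2],[0,0,0],0.2]]}}

```text
t: 27.5
tcp_pos: [682.8, 107.4, 163.7]
orientation: [0.727, 0.686, -0.001, -0.001]
force: [0.1, 0.2, -0.1]
gripper_width: 68.5
```

Call:
{"name": "drive_tool", "arguments": {"rows": [[[0,0,0],[0,0,0],0.2],[[0,0,0],[0,0,0],0.2]]}}

```text
t: 27.67
tcp_pos: [683.6, 102.4, 164.9]
orientation: [0.729, 0.684, -0.001, -0.0]
force: [-0.3, -0.5, 0.6]
gripper_width: 68.0
```

```bash
python3 - <<'E'
from h import *
R=Rdown(YAW-np.pi/2)
plan([((685.9,103.3,97),R)])
E
```

```text
t 27.67 tcp [683.6 102.4 164.9] j [ 0.04  0.7   1.09 -0.    1.35  0.1 ] w 68.0 F [-0.3 -0.5  0.6]
[685.9 103.3  97. ] shift [0.043, 0.093, 2.716] turn [-0.002, 0.001, -0.003]
```

Call:
{"name": "drive_tool", "arguments": {"rows": [[[0.04,0.09,0.6],[0,0,0],0.2],[[0.04,0.09,1.2],[0,0,0],0.2],[[0.04,0.09,1.8],[0,0,0],0.2],[[0.04,0.09,2.4],[0,0,0],0.2],[[0.04,0.09,2.7],[0,0,0],0.2],[[0.04,0.09,2.72],[0,0,0],0.2],[[0.04,0.09,2.72],[0,0,0],0.3],[[0.04,0.09,2.72],[0,0,0],0.4],[[0.04,0.09,2.72],[0,0,0],0.5],[[0.04,0.09,2.72],[0,0,0],0.6]]}}

```text
t: 28.5
tcp_pos: [687.1, 104.8, 99.6]
orientation: [0.729, 0.685, 0.001, 0.001]
force: [-0.2, -0.7, 4.2]
gripper_width: 43.9
```

Call:
{"name": "drive_tool", "arguments": {"rows": [[[0,0,0],[0,0,0],0.6],[[0,0,0],[0,0,0],0.6],[[0,0,0],[0,0,0],0.6]]}}

```text
t: 28.75
tcp_pos: [687.1, 104.8, 99.6]
orientation: [0.729, 0.685, 0.001, 0.001]
force: [0.0, -1.5, 6.8]
gripper_width: 43.5
```

```bash
python3 - <<'E'
from h import *
R=Rdown(YAW-np.pi/2)
z=ctrl.sense()["tcp_pos"][2]
plan([((*b2w(x,y),z),R) for x,y in [(70.2,-60),(68,-148)]])
E
```

```text
t 28.75 tcp [687.1 104.8  99.6] j [ 0.04  0.76  1.16 -0.    1.21  0.1 ] w 43.5 F [ 0.  -1.5  6.8]
[677.6 -31.4  99.6] shift [-5.458, -0.038, 0.0] turn [0.003, 0.0, -0.001]
[ 670.1 -119.1   99.6] shift [-8.979, -0.121, 0.0] turn [0.003, 0.0, -0.001]
```

Call:
{"name": "drive_tool", "arguments": {"rows": [[[-0.5,0,0],[0,0,0],0.6],[[-1.5,0,0],[0,0,0],0.6],[[-2.5,-0.02,0],[0,0,0],0.6],[[-3.5,-0.03,0],[0,0,0],0.6],[[-4.5,-0.04,0],[0,0,0],0.6],[[-5.5,-0.05,0],[0,0,0],0.6],[[-6.5,-0.05,0],[0,0,0],0.6],[[-7.5,-0.05,0],[0,0,0],0.6],[[-8.5,-0.05,0],[0,0,0],0.6],[[-9.0,-0.1,0],[0,0,0],0.6]]}}

```text
t: 29.58
tcp_pos: [669.6, -122.2, 98.3]
orientation: [0.729, 0.684, 0.0, 0.001]
force: [0.4, 0.1, -0.5]
gripper_width: 44.2
```

Call:
{"name": "drive_tool", "arguments": {"rows": [[[0,-0.6,0],[0,0,0],0.6],[[0,-1.6,0],[0,0,0],0.6],[[0,-2.0,0.4],[0,0,0],0.6],[[0,-2.0,1.2],[0,0,0],0.6],[[0,-2.0,1.9],[0,0,0],0.6],[[0,-2.0,2.2],[0,0,0],0.6],[[0,-2.0,2.2],[0,0,0],0.5],[[0,-2.0,2.2],[0,0,0],0.35],[[0,-2.0,2.2],[0,0,0],0.3],[[0,-2.0,2.2],[0,0,0],0.3]]}}

```text
t: 30.42
tcp_pos: [620.6, -116.5, 44.1]
orientation: [0.729, 0.685, 0.001, 0.001]
force: [0.0, -0.4, 0.0]
gripper_width: 59.9
```

Call:
{"name": "drive_tool", "arguments": {"rows": [[[0,0,-0.8],[0,0,0],0.3],[[0,0,-2.0],[0,0,0],0.3],[[0,0,-3.4],[0,0,0],0.3],[[0,0,-4.8],[0,0,0],0.3],[[0,0,-5.2],[0,0,0],0.3],[[0,0,-5.2],[0,0,0],0.3]]}}

```text
t: 30.92
tcp_pos: [621.9, -116.9, 178.1]
orientation: [0.729, 0.685, 0.002, 0.004]
force: [-0.2, 0.3, 0.3]
gripper_width: 59.8
```

```bash
python3 - <<'E'
from h import *
R=Rdown(-0.209-np.pi/2)
plan([((613.6,41.5,150),R)])
im=snapshot("top"); cv2.imwrite("pics/top9.png",im); bright(im)
E
```

```text
t 30.92 tcp [ 621.9 -116.9  178.1] j [-0.31  0.58  1.29  0.    1.26 -0.24] w 59.8 F [-0.2  0.3  0.3]
[613.6  41.5 150. ] shift [6.306, -0.737, 1.103] turn [0.009, 0.001, 0.147]
92 [242.1 179.1] rect [242.  179.9] [ 2.  74.5] 6.3 world@z [644.4 279.8  92. ]
160 [287.4 182.1] rect [282.8 183.2] [12.  76.9] 4.9 world@z [635.6 153.3  92. ]
3024 [264.6 190.4] rect [263.8 189.6] [48.  80.3] 4.2 world@z [615.3 211.6  92. ]
168 [394.4 162.4] rect [394.  162.5] [38.3  5.6] 17.9 world@z [ 704.3 -189.8   92. ]
289 [319.1 191.3] rect [319.  190.9] [26.9 12.3] 12.5 world@z [612.9  41.3  92. ]
68 [366.1 190.1] rect [366.  189.5] [13.  6.] 90.0 world@z [ 619.  -103.2   92. ]
588 [378.2 205.9] rect [374.8 203.2] [33.2 32.2] 3.0 world@z [ 576.9 -130.3   92. ]
```

Now the back box, with the jars out of the way.

Call:
{"name": "drive_tool", "arguments": {"rows": [[[1.0,-0.1,0],[0,0,0.05],0.3],[[2.4,-0.3,0.2],[0,0,0.12],0.3],[[3.8,-0.45,0.5],[0,0,0.147],0.3],[[5.0,-0.6,0.9],[0,0,0.147],0.3],[[5.9,-0.7,1.1],[0,0,0.147],0.3],[[6.3,-0.74,1.1],[0,0,0.147],0.3],[[6.3,-0.74,1.1],[0,0,0.147],0.3],[[6.3,-0.74,1.1],[0,0,0.147],0.3],[[6.3,-0.74,1.1],[0,0,0.147],0.3]]}}

```text
t: 31.72
tcp_pos: [611.4, 40.6, 145.4]
orientation: [0.777, 0.629, -0.0, 0.0]
force: [-0.3, 0.3, -0.2]
gripper_width: 60.0
```

```bash
python3 - <<'E'
from h import *
R=Rdown(-0.209-np.pi/2)
plan([((613.4,41.4,74.5),R)])
E
```

```text
t 31.72 tcp [611.4  40.6 145.4] j [-0.06  0.58  1.39 -0.    1.18  0.15] w 60.0 F [-0.3  0.3 -0.2]
[613.4  41.4  74.5] shift [0.05, 0.07, 2.837] turn [0.0, 0.0, -0.002]
```

Call:
{"name": "drive_tool", "arguments": {"rows": [[[0.04,0.06,0.6],[0,0,0],0.3],[[0.04,0.06,1.2],[0,0,0],0.3],[[0.04,0.06,1.8],[0,0,0],0.3],[[0.04,0.06,2.4],[0,0,0],0.3],[[0.04,0.06,2.7],[0,0,0],0.3],[[0.04,0.06,2.75],[0,0,0],0.3],[[0.04,0.06,2.75],[0,0,0],0.3],[[0.04,0.06,2.75],[0,0,0],0.3]]}}

```text
t: 32.38
tcp_pos: [613.5, 42.1, 77.6]
orientation: [0.777, 0.629, 0.001, 0.001]
force: [0.0, 0.1, -0.7]
gripper_width: 59.4
```

Call:
{"name": "drive_tool", "arguments": {"rows": [[[0,0,0.12],[0,0,0],0.35],[[0,0,0.12],[0,0,0],0.45],[[0,0,0.12],[0,0,0],0.55],[[0,0,0.12],[0,0,0],0.65],[[0,0,0.12],[0,0,0],0.7],[[0,0,0.12],[0,0,0],0.7],[[0,0,0.12],[0,0,0],0.7],[[0,0,0.12],[0,0,0],0.7]]}}

```text
t: 33.05
tcp_pos: [613.2, 42.7, 74.4]
orientation: [0.777, 0.629, 0.0, 0.0]
force: [-0.7, 0.6, 6.4]
gripper_width: 38.6
```

```bash
python3 - <<'E'
from h import *
R=Rdown(-0.209-np.pi/2)
z=ctrl.sense()["tcp_pos"][2]
plan([((*b2w(x,y),z),R) for x,y in [(2,90),(2,178),(50,178)]])
E
```

```text
t 33.05 tcp [613.2  42.7  74.4] j [-0.06  0.66  1.46  0.    1.03  0.15] w 38.6 F [-0.7  0.6  6.4]
[618.7 122.5  74.4] shift [3.168, -0.449, 0.0] turn [0.001, -0.0, -0.0]
[624.  210.3  74.4] shift [6.649, -0.969, 0.001] turn [0.001, -0.0, -0.0]
[672.  207.4  74.4] shift [6.933, 0.93, 0.003] turn [0.001, -0.0, -0.0]
```

Call:
{"name": "drive_tool", "arguments": {"rows": [[[0.5,-0.07,0],[0,0,0],0.7],[[1.4,-0.2,0],[0,0,0],0.7],[[2.4,-0.35,0],[0,0,0],0.7],[[3.4,-0.5,0],[0,0,0],0.7],[[4.4,-0.64,0],[0,0,0],0.7],[[5.4,-0.79,0],[0,0,0],0.7],[[6.3,-0.92,0],[0,0,0],0.7],[[6.7,-0.6,0],[0,0,0],0.7],[[6.8,0.3,0],[0,0,0],0.7],[[6.93,0.93,0],[0,0,0],0.7]]}}

```text
t: 33.88
tcp_pos: [672.1, 208.3, 73.2]
orientation: [0.777, 0.63, -0.0, -0.0]
force: [0.0, -1.1, -0.4]
gripper_width: 38.6
```

Call:
{"name": "drive_tool", "arguments": {"rows": [[[0,0,0.1],[0,0,0],0.7],[[0,0,0.7],[0,0,0],0.7],[[0,0,1.3],[0,0,0],0.7],[[0,0,1.55],[0,0,0],0.7],[[0,0,1.55],[0,0,0],0.7],[[0,0,1.55],[0,0,0],0.55],[[0,0,1.55],[0,0,0],0.42],[[0,0,1.55],[0,0,0],0.4],[[0,0,1.55],[0,0,0],0.4]]}}

```text
t: 34.63
tcp_pos: [672.1, 207.5, 36.1]
orientation: [0.777, 0.629, 0.001, 0.0]
force: [0.2, -0.4, -0.8]
gripper_width: 51.5
```

Call:
{"name": "drive_tool", "arguments": {"rows": [[[0,0,-0.8],[0,0,0],0.4],[[0,0,-2.0],[0,0,0],0.4],[[0,0,-3.4],[0,0,0],0.4],[[-1.0,-1.0,-4.8],[0,0,0],0.4],[[-2.2,-2.2,-5.6],[0,0,0],0.4],[[-3.4,-3.4,-6.0],[0,0,0],0.4],[[-4.6,-4.6,-6.0],[0,0,0],0.4],[[-5.5,-5.8,-6.0],[0,0,0],0.4],[[-6.0,-6.5,-6.0],[0,0,0],0.4],[[-6.0,-6.5,-6.0],[0,0,0],0.4]]}}

```text
t: 35.47
tcp_pos: [475.7, 92.7, 185.4]
orientation: [0.778, 0.629, -0.002, -0.001]
force: [0.6, 0.6, -0.2]
gripper_width: 51.7
```

```bash
python3 - <<'E'
from h import *
plan([])
cv2.imwrite("pics/top10.png",snapshot("top")); s=snapshot("side"); 
cv2.imwrite("pics/side10.png",s); t=cv2.imread("pics/top10.png")
a=cv2.resize(t[125:280,190:480],(800,428),interpolation=cv2.INTER_CUBIC)
cv2.imwrite("pics/c10.png",a)
E
```

```text
t 35.47 tcp [475.7  92.7 185.4] j [ 0.03  0.32  1.7  -0.    1.13  0.25] w 51.7 F [ 0.6  0.6 -0.2]
```

View pics/c10.png

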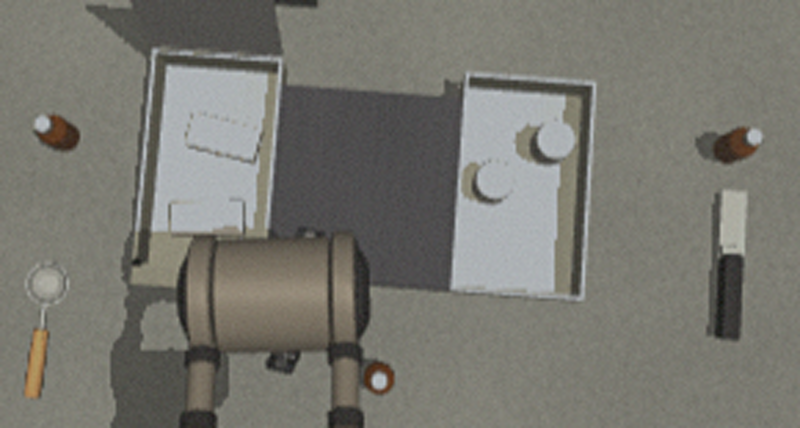

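View pics/side10.png

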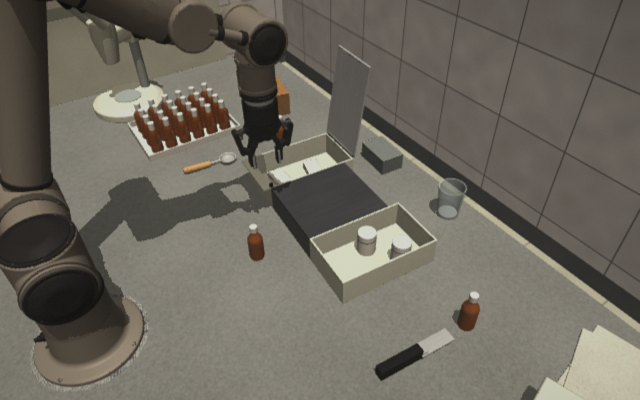

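The final views show both boxes flat in the covered bin (top crop (223,137) and (207,216)) and both jars standing in the open bin ((553,140) and (492,182)). The lid is up, and the lifter, scoop and bottles are in place. I'll hand in.

```bash
python3 -c "
from bench import ctrl
print(ctrl.hand_in()); print(ctrl.sense()['t'])"
```

```text
the job is handed in; nothing more can be done
None
the job is handed in; nothing more can be done
```

The job is done and handed in at about 35.5 s of the 72 s allowed. I levered the lid up with the lifter's blade and swung it past upright, to about 1.7 rad by the arm's position. The lifter went back flat on the bench at its old spot. I then slid the front box into the covered bin, both jars into the open bin, and the back box into the covered bin. Each was gripped at board height, drawn sideways off the board and lowered into its bin.

**Last checks:** the final top and side pictures show both boxes lying flat in the covered bin and both jars standing in the open bin. The lid is still open, and the bottles and scoop look undisturbed. The gripper was clear of everything.

**What went wrong:** on the first try at the back box, the gripper met about 12 N. I think a finger knuckle touched a jar's cap. I backed off, checked that nothing had moved, and did the jars before that box. No other force reading I took went above about 8 N.

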